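# Turn the sorting carousel and tip the slotted bushings into the green bay

### The arm

A 6-joint arm with a two-finger parallel gripper is mounted at the origin on the work surface. World frame = base frame: x ahead of the robot, y to its left, z up, the work surface at z = 0. Lengths are in mm, angles in degrees, forces in N, time in s.
With the tool pointing down it reaches from about 350 to 975 mm from the base axis. Payload 17.4 kg.
Tool frame: the origin (TCP) lies midway between the tips of the shut fingers; the grasp point (between the pads) lies ctrl.grip_point_offset behind it (ctrl.grip_point_offset is the distance from the TCP to the grasp point, in mm); z points along the fingers, y is the line along which they close (so a half turn about z gives the same grasp; the last joint's range is limited). The gripper opens to 85 mm and grips with 20 to 120 N. Pads are 22 mm wide; open, the fingers measure 114 mm over their backs; the gripper's body (76 mm by 85 mm) begins 54 mm behind the grasp point. The pads swing forward as they close: fully open they stand 13 mm farther back than shut.
Start: joints at [66.303, 6.646, 82.598, -0, 90.757, -2.166], TCP at [247.745, 627.897, 231.303] pointing down, gripper open.
Joint ranges: [-162.19, 162.19], [-47.58, 125.68], [4.15, 143.07], [-65.23, 245.23], [0.69, 171.88], [-170.13, 170.13]. Speed limits (degrees/s): [108.29, 108.29, 127.2, 180, 180, 180].

### API

Orientations are given as a 3x3 rotation matrix whose columns are the frame's x, y, z axes.
In Python, from workcell import ctrl gives the robot as it stands.
- The arm moves only by the shell command python3 -m inch 'ROWS' [OPENING] [FORCE]. ROWS is JSON, a list of rows, each a list of 2 entries, a list of its own where there are three numbers: the shift along the tool's x, y, z in m, then the turn, a rotation vector about the tool's x, y, z in degrees. In form: [[[tx, ty, tz], [wx, wy, wz]], ...]. A call has 1 to 12 rows; each row is the pose to reach, as a shift and turn from the pose commanded when the call began, along the tool's axes at that moment; what a row does not reach only later rows make up. A row lasts 1/8 s, in which the tool goes at most 62.5 mm and 10.7 degrees, less where a joint would pass 70% of its speed; a pose out of reach is approached as far as the arm can. A call with a gripper value outside its range is refused whole. OPENING is the finger opening in m, from 0 to 0.0854, set as the call begins (- or left out, the last holds). The fingers move at their own pace and stop on an object; FORCE is the grip in N (left out, the last holds). Time passes only in rows, so rows that repeat a pose let the fingers close. It gives the time, the measured TCP pose, the force, the opening and the grip force at its end, in the units of the state.
- ctrl.sense(): the state, without advancing time (a new reading comes with each control period).
- ctrl.read_camera(name): name is "scene" or "top" or "wrist"; returns a dict with "pixels" (384x512x3 uint8, red, green, blue), "vertical_fov" (degrees; the focal length in pixels is half the picture's height over the tangent of half this angle, whatever the lens; pixels are square), "cx", "cy" (the principal point, pixels), "position" and "orientation" of the camera in the world. Camera axes: x right, y down, z forward; pixel columns grow to the right and rows downward; lengths in mm; the calibration is good to about 2 mm. A picture is of the moment at which its call begins. There is no depth.
- ctrl.finish_job(): hands the job in; it is judged then, once.
The state is a dict: "time_s": time; "joint_pos": joint angles; "dq": joint speeds; "joint_torque": joint torques, N m; "tool_pos": TCP position; "ee_rot": TCP orientation; "force": force on the tool from outside, world axes, zero at the start; "torque": the same for the moment, N m; "gripper_width": finger opening in mm; "gripper_force": force on a finger pad.
Only numpy, scipy, OpenCV 4.12 (cv2) and the standard library are available. Lean on these libraries where they do the work, as an engineer would, in place of code of your own. Each camera call takes 0.05 s, during which the arm holds its last target. There are 200 camera calls.

### The job

The two brass bushings in the yellow tip pan have come off the slotting machine as good parts. Turn the carousel by one of its black posts until the green bay is squarely under the white chute's spout, then push the pan's red lever knob over towards the chute so that both bushings slide down into the green bay, and leave everything clear. Do not disturb the oil bottle, the dial gauge stand or the brush.

Things in the scene. Friction and masses are not known exactly. Their poses are not given: they have to be found in the camera images.
- station: Sorting station fixed to the bench, base 250 x 390 mm. Origin: carousel axis at bench height; z up, y towards chute and pan. Carousel: round tray, diameter 240 mm, floor z = 21 mm, wall tops z = 57 mm; turns freely both ways, no stops, stays where left. 4 black posts, diameter 14 mm, top z = 93 mm, stand on the 4 dividing walls 105 mm from the axis, 45 degrees either side of each bay's middle.
- green_bay (a point): Middle of the green bay's floor, 70 mm from the carousel's axis; turns with it. Its x and y axes point into the bay, parallel to its two dividing walls (at -49.5 mm), z up. Squarely under the spout when it lies in the station's +y direction from the axis; starts 34 to 143 degrees clockwise (from above) of there. Other bays: red, yellow, blue. A gripped post led round the axis turns it (about 2 N) and may turn in the grip.
- spout (a point): Middle of the white spout's open underside, z = 100 mm, 70 mm along station y from the carousel's axis; axes as the station's. Spout 68 mm wide in x, 61 mm in y, its front (-y) wall up to z = 175 mm; the chute climbs in +y to the pan. Posts pass below, a gripper holding one does not: keep it 65 degrees or more about the carousel's axis from the station's y direction.
- lever_knob (a point): Centre of the red ball knob (diameter 28 mm) on the tip pan's lever. At rest, as at the start, it is at station x -70, y 200, z 277 mm. Pushed to -y (about 3 N) it swings 54 degrees about the pan's hinge (along x at y 158, z 186) over z 286 to a stop at y 109, z 273; 45 degrees empties the pan. Falls back when let go. Pan: yellow walls, x -31 to 31, y 158 to 253, z up to 212 mm when level.
- bushing_a: Brass slotted bushing, an upright cylinder 24 mm in diameter and 20 mm high (about 60 g), standing loose in the tip pan at the start; origin at the centre of its underside.
- bushing_b: Brass slotted bushing, an upright cylinder 24 mm in diameter and 20 mm high (about 60 g), standing loose in the tip pan at the start; origin at the centre of its underside.
- oil_bottle: Bystander: white plastic oil bottle, 56 mm in diameter, 150 mm high, red cap; origin at the centre of its underside.
- gauge_stand: Bystander: dial gauge on a black block 100 x 120 mm and 30 mm high with a column up to 180 mm; origin at the centre of its underside.
- brush: Bystander: hand brush lying on the bench to the right of the station; 200 mm long, 42 mm wide, 20 mm high; origin under its middle, its length along its x axis.

How it is judged (in metres and radians):
On the way, in this order (a step that is already met when the one before it is completed fails the run):
1. the green bay is under the spout, with both bushings still up in the pan (x of green_bay in the frame of station between -0.015 and 0.015 m and y of green_bay in the frame of station above 0 m and z of each of bushing_a, bushing_b in the frame of station above 0.17 m), for 0.3 s.
2. both bushings are in the green bay (x of each of bushing_a, bushing_b in the frame of green_bay above -0.046 m and y of each of bushing_a, bushing_b in the frame of green_bay above -0.046 m and horizontal distance between each of bushing_a, bushing_b and green_bay below 0.075 m and z of bushing_a in the frame of green_bay between -0.005 and 0.045 m and z of bushing_b in the frame of green_bay between -0.005 and 0.045 m), for 0.2 s.
At the end, for the whole second after the job is handed in: The green bay's middle lies under the spout to within 15 mm sideways (12 degrees of turn), and both bushings lie at rest inside the green bay (all of step 2 and x of green_bay in the frame of station between -0.015 and 0.015 m and y of green_bay in the frame of station above 0 m and linear speed of each of bushing_a, bushing_b below 0.03 m/s); the robot touches nothing.
It fails at once if the oil bottle is shifted by more than 20 mm (distance of oil_bottle from where it was at the start of the episode above 0.02 m).
It fails at once if the gauge stand is shifted by more than 20 mm (distance of gauge_stand from where it was at the start of the episode above 0.02 m).
It fails at once if the brush is shifted by more than 20 mm (distance of brush from where it was at the start of the episode above 0.02 m).
It also fails if it takes over 51 s, if anything falls off the work surface, if the arm or the gripper's body presses on something with over 40 N, if the wrist force passes 120 N, or if a joint passes its speed limit or range.

## Working session

There is one attempt and no reset: what is moved stays moved. The work goes in short steps, Python scripts to look and compute and a shell command to move; the robot and the scene stay as the last step left them, time stands still between calls to the robot, and variables do not carry over. Pictures are saved under pics/ and viewed, at most 10 in all, crops included, and the job is handed in when it is done.

```bash
mkdir -p pics; python3 - <<'E'
from workcell import ctrl
import cv2
print(ctrl.grip_point_offset); s=ctrl.sense(); print(s)
for n in("scene","top"):
    c=ctrl.read_camera(n); cv2.imwrite(f"pics/{n}0.png",c["pixels"][:,:,::-1]); c.pop("pixels");print(n,c)
E
```

```text
18.700000000000003
{'time_s': 0.0, 'joint_pos': array([ 6.63029691e+01,  6.67484702e+00,  8.26362261e+01,  3.60487302e-04,
        9.07569859e+01, -2.16442266e+00]), 'dq': array([-0.11797675,  0.03475431,  0.05230943,  0.09155923, -0.03549235,
       -0.01988558]), 'joint_torque': array([ 3.42962398e-03, -7.31976557e+01, -6.32506013e+01,  1.16704769e-04,
        6.07476424e-03, -1.15419277e-05]), 'tool_pos': array([247.65898696, 627.71546646, 230.54847082]), 'ee_rot': array([[-9.30208850e-01,  3.67030328e-01, -4.83159581e-04],
       [ 3.67030642e-01,  9.30208219e-01, -1.08516975e-03],
       [ 5.11488042e-05, -1.18676888e-03, -9.99999294e-01]]), 'force': array([-0.87991372,  0.32726089,  0.22440114]), 'torque': array([0.00870699, 0.02491506, 0.01172424]), 'gripper_force': 0.0, 'gripper_width': 85.46568671864158}
scene {'vertical_fov': 52.24752724622503, 'cx': 264.9828522605191, 'cy': 190.13013850750957, 'position': array([1311.51979174,  -21.40133524,  876.70028006]), 'orientation': array([[ 0.03004847,  0.66542999, -0.74585523],
       [ 0.99947735, -0.01110304,  0.03036041],
       [ 0.01192146, -0.74637769, -0.66541583]])}
top {'vertical_fov': 56.62243470351769, 'cx': 256.48993777619944, 'cy': 189.16647967172895, 'position': array([ 395.53863852,    4.56046733, 1100.17923216]), 'orientation': array([[ 1.97688109e-02, -9.86555978e-01,  1.62223598e-01],
       [-9.99804528e-01, -1.95579260e-02,  2.89697590e-03],
       [ 3.14728235e-04, -1.62249158e-01, -9.86749772e-01]])}
```

View pics/scene0.png

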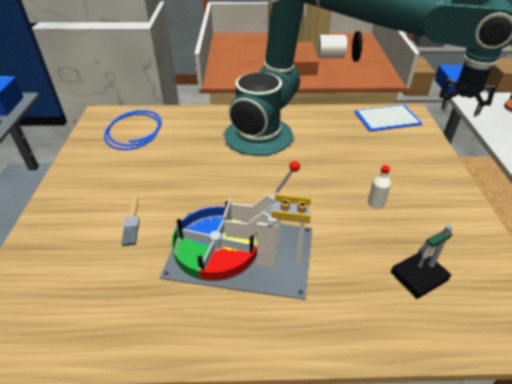

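View pics/top0.png

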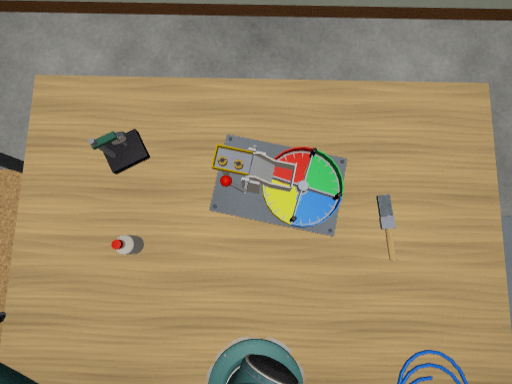

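The scene view shows the station in front of the robot, with the chute to its left. In the top view the carousel is around (303,186), the knob at (226,181), the pan around (233,160), and the green bay to the upper right, clockwise of the spout. Next I'll measure these.

```bash
cat > h.py <<'E'
import numpy as np, cv2
from workcell import ctrl
def ray(c,u,v):
    f=c["pixels"].shape[0]/2/np.tan(np.radians(c["vertical_fov"]/2))
    d=np.array(c["orientation"])@np.array([(u-c["cx"])/f,(v-c["cy"])/f,1]); return np.array(c["position"]),d
def plane(c,u,v,z):
    p,d=ray(c,u,v); return p+d*(z-p[2])/d[2]
def blobs(c,f,amin=8):
    hsv=cv2.cvtColor(c["pixels"],cv2.COLOR_RGB2HSV); m=f(*[hsv[...,i].astype(int) for i in range(3)]).astype(np.uint8)
    n,l,s,ce=cv2.connectedComponentsWithStats(m); return [(s[i,4],ce[i].round(1),s[i,:4]) for i in range(1,n) if s[i,4]>=amin],l
def proj(c,P):
    f=c["pixels"].shape[0]/2/np.tan(np.radians(c["vertical_fov"]/2))
    q=np.array(c["orientation"]).T@(np.array(P)-c["position"]); return q[0]/q[2]*f+c["cx"],q[1]/q[2]*f+c["cy"]
E
python3 - <<'E'
from h import *
c=ctrl.read_camera("top")
for nm,f in dict(green=lambda h,s,v:(h>45)&(h<75)&(s>120),blue=lambda h,s,v:(h>100)&(h<125)&(s>120),red=lambda h,s,v:((h<8)|(h>172))&(s>150),yel=lambda h,s,v:(h>22)&(h<35)&(s>130),blk=lambda h,s,v:(v<45)).items():
    for a,ce,b in blobs(c,f,5)[0]:
        if 190<ce[0]<370 and 110<ce[1]<250: print(nm,a,ce,b)
k=plane(c,226,181,277);print("knob",k)
for u,v in((229,135),(347,157),(334,234),(211,210)):print(plane(c,u,v,8))
im=c["pixels"][125:245,200:360,::-1]; cv2.imwrite("pics/crop.png",cv2.resize(im,None,fx=5,fy=5,interpolation=cv2.INTER_CUBIC))
E
```

```text
green 205 [333.2 168.7] [316 150  28  46]
green 737 [321.2 176.3] [307 155  31  41]
blue 864 [312.8 206.9] [293 191  44  33]
blue 68 [333.  209.8] [320 198  22  25]
blue 35 [302.  225.1] [292 224  24   3]
red 117 [295.2 150.2] [274 147  39  12]
red 366 [299.3 164.4] [286 153  24  29]
red 11 [283.  159.1] [281 158   5   3]
red 168 [282.6 172.8] [273 167  19  13]
red 101 [225.5 180.2] [220 175  12  11]
yel 210 [227.6 157.5] [212 144  41  31]
yel 28 [277.6 181.9] [272 180  15   5]
yel 748 [281.3 202.1] [263 185  34  40]
blk 20 [312.4 152.8] [310 150   7   7]
blk 19 [335.9 196.7] [333 194   7   5]
blk 6 [290.8 219.3] [290 218   3   3]
knob [548.89132613  78.98079619 277.        ]
[748.1624937  98.7616252   8.       ]
[ 683.497909   -275.48096622    8.        ]
[ 441.54683678 -230.76483215    8.        ]
[507.39420031 146.37380521   8.        ]
```

View pics/crop.png

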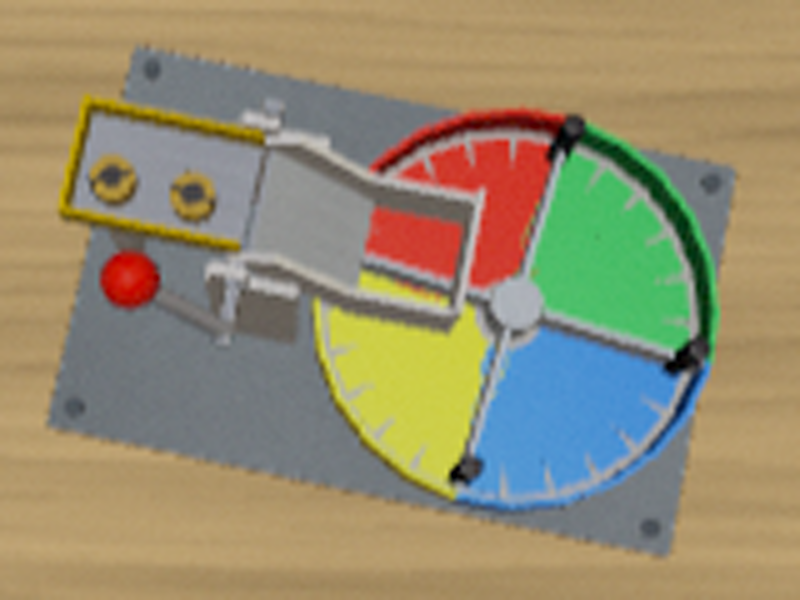

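The crop shows post tops at crop pixels of about (575,125) for red-green, (697,348) for green-blue and (470,462) for blue-yellow, plus the hub at (516,305). The bushings stand at (113,180) and (193,193). I'll compute the geometry from these.

```bash
python3 - <<'E'
from h import *
c=ctrl.read_camera("top")
P=[plane(c,200+u/5,125+v/5,93) for u,v in((575,125),(697,348),(470,462))]
for p in P: print(p)
a1=(P[0]+P[2])/2; print("axis",a1, np.linalg.norm(P[0]-P[2])/2)
k=plane(c,225.5,180.2,277)
sc=ctrl.read_camera("scene")
for a,ce,b in blobs(sc,lambda h,s,v:((h<8)|(h>172))&(s>150))[0]: print(a,ce)
yaw=np.radians(-10.2); ex=np.array([np.cos(yaw),np.sin(yaw)]); ey=np.array([-ex[1],ex[0]])
a=k[:2]+70*ex-200*ey; print("knob",k,"axis from knob",a)
for ax in(a,a1[:2]):
  for p in P:
    d=p[:2]-ax; print(np.hypot(*d), np.degrees(np.arctan2(d[1],d[0])))
p,d=ray(c,225.5,180.2); p2,d2=ray(sc,295,166)
s=np.linalg.lstsq(np.c_[d,-d2],p2-p,rcond=None)[0]; print("2view knob",p+d*s[0],p2+d2*s[1])
for n,u,v in(("bottle",125,244),("stand",128,150),("brush1",383,195),("brush2",391,260)): print(n,plane(c,u,v,10))
E
```

```text
[ 680.24984241 -160.81420501   93.        ]
[ 550.08747471 -229.60896173   93.        ]
[ 482.34845562 -100.10459907   93.        ]
axis [ 581.29914902 -130.45940204   93.        ] 103.50195064285704
80 [294.3 165.5]
53 [385.2 168.5]
1163 [226.8 263.6]
knob [550.77980074  80.22002399 277.        ] axis from knob [ 584.25654524 -129.01502943]
101.12319551001127 -18.328202962592844
106.23871515269528 -108.76125142702438
105.92956014669514 164.16182619106118
103.5019506428571 -17.05428302047601
103.94615818274151 -107.47368278081866
103.50195064285698 162.94571697952398
2view knob [550.80894562  80.23422826 276.84545683] [550.9637306   82.97865709 277.12689162]
bottle [398.93425795 401.85320412  10.        ]
stand [691.99115792 415.73359375  10.        ]
brush1 [ 564.24411913 -383.67147169   10.        ]
brush2 [ 367.30986748 -400.22759187   10.        ]
```

The axis is at about (582,-130) with radius 104 to 105, which fits the given 105 mm, and the knob height from two views fits too. The station yaw is about -10.2°. Green sits at about -62° and needs about +142° to reach 79.8°. The blue-yellow post at 163° can go to 305° while staying clear of the spout. I'll move above that post with the tool aligned to the station.

```bash
python3 -m inch '[[[0,0,-0.06],[0,0,0]],[[-0.03,-0.04,-0.1],[0,0,-5]],[[-0.4845,-0.5905,-0.1],[0,0,-11.3]],[[-0.4845,-0.5905,-0.1],[0,0,-11.3]],[[-0.4845,-0.5905,-0.1],[0,0,-11.3]],[[-0.4845,-0.5905,-0.1],[0,0,-11.3]],[[-0.4845,-0.5905,-0.1],[0,0,-11.3]],[[-0.4845,-0.5905,-0.1],[0,0,-11.3]],[[-0.4845,-0.5905,-0.1],[0,0,-11.3]],[[-0.4845,-0.5905,-0.1],[0,0,-11.3]],[[-0.4845,-0.5905,-0.1],[0,0,-11.3]],[[-0.4845,-0.5905,-0.1],[0,0,-11.3]]]' 0.06 40
```

```text
time_s: 1.75
tool_pos: [453.9, -15.7, 331.4]
ee_rot: [[-0.984, 0.178, 0.001], [0.178, 0.984, 0.0], [-0.001, 0.0, -1.0]]
force: [1.6, 1.1, -0.2]
gripper_width: 59.8
gripper_force: 0.0
```

```bash
python3 -m inch '[[[-0.02,-0.04,0.03],[0,0,0]],[[-0.042,-0.077,0.09],[0,0,0]],[[-0.042,-0.077,0.15],[0,0,0]],[[-0.042,-0.077,0.181],[0,0,0]],[[-0.042,-0.077,0.181],[0,0,0]],[[-0.042,-0.077,0.181],[0,0,0]]]'
python3 - <<'E'
from h import *
c=ctrl.read_camera("wrist"); cv2.imwrite("pics/w1.png",c["pixels"][:,:,::-1])
s=ctrl.sense();print(s["tool_pos"],c["position"])
for a,ce,b in blobs(c,lambda h,s,v:v<50,40)[0]: print(a,ce,b,plane(c,*ce,93))
print(proj(c,[481.6,-99.3,93]),proj(c,[582,-130,57]))
E
```

```text
time_s: 2.5
tool_pos: [482.2, -96.8, 152.3]
ee_rot: [[-0.984, 0.177, 0.002], [0.177, 0.984, -0.001], [-0.002, -0.0, -1.0]]
force: [0.7, -0.3, 0.6]
gripper_width: 60.0
gripper_force: 0.0
[482.37630527 -96.8499343  152.61103694] [399.69745238 -81.13042936 295.60925259]
466 [257.1 197.6] [248 179  18  37] [475.06331928 -97.21566209  93.        ]
523 [ 15.2 262.7] [  0 235  34  55] [ 494.373699   -283.82394097   93.        ]
27797 [258.3 339.9] [  3 243 509 141] [ 598.14623071 -118.70398999   93.        ]
146 [170.1 262.1] [161 254  18  16] [ 514.15707782 -170.15141433   93.        ]
144 [351.5 262. ] [343 254  19  16] [537.80156417 -37.30559463  93.        ]
48 [129.8 335.2] [123 329  13  12] [ 574.91067   -221.0552536   93.       ]
(np.float64(255.84441592959362), np.float64(206.72157749271605)) (np.float64(243.29912909573645), np.float64(297.1156392508475))
```

View pics/w1.png

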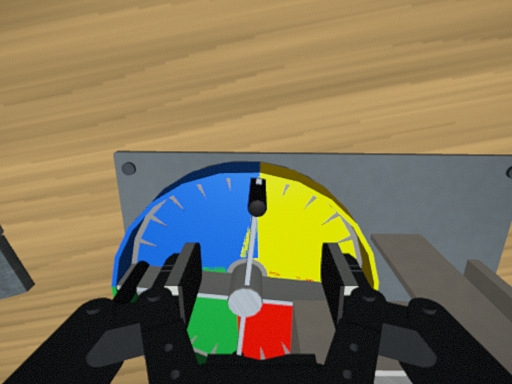

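The wrist view shows the post top at (257,207), against a predicted (256,207), so the measurement is within about 1 mm. I'll descend and grip.

```bash
python3 -m inch '[[[0,-0.0015,0.04],[0,0,0]],[[0,-0.0015,0.075],[0,0,0]],[[0,-0.0015,0.085],[0,0,0]],[[0,-0.0015,0.085],[0,0,0]]]' && python3 -m inch '[[[0,0,0],[0,0,0]],[[0,0,0],[0,0,0]],[[0,0,0],[0,0,0]],[[0,0,0],[0,0,0]],[[0,0,0],[0,0,0]],[[0,0,0],[0,0,0]]]' 0 40
python3 - <<'E'
from workcell import ctrl
import numpy as np
s=ctrl.sense();p=s["tool_pos"][:2];R=s["ee_rot"];print(p,s["force"])
ax=np.array([582,-130]);d=p-ax;r=np.hypot(*d);t=np.degrees(np.arctan2(d[1],d[0]));print(r,t)
# total turn 142: two calls of 71 deg in 11 rows
u=d/r; 
for k0 in(0,71):
  a0=np.radians(t+k0)
  for i in list(range(1,12)):
    a=np.radians(t+k0+71*i/11); D=105*np.array([np.cos(a)-np.cos(a0),np.sin(a)-np.sin(a0)])
    print(np.round(R[:2,:2].T@D/1000,4).tolist(),end=",")
  print()
E
```

```text
time_s: 3.05
tool_pos: [481.8, -98.3, 66.5]
ee_rot: [[-0.984, 0.177, 0.001], [0.177, 0.984, -0.0], [-0.001, -0.0, -1.0]]
force: [-0.1, -0.5, 0.9]
gripper_width: 59.8
gripper_force: 0.0
time_s: 3.8
tool_pos: [481.7, -98.4, 66.2]
ee_rot: [[-0.984, 0.178, 0.001], [0.178, 0.984, -0.0], [-0.001, -0.0, -1.0]]
force: [-1.0, 0.8, 6.6]
gripper_width: 12.4
gripper_force: 38.9
[481.67113375 -98.38436221] [-1.00862173  0.75879597  6.59475405]
105.1923474195483 162.50931520287688
[0.0008, -0.0118],[0.0003, -0.0236],[-0.0015, -0.0353],[-0.0046, -0.0467],[-0.009, -0.0577],[-0.0146, -0.0681],[-0.0213, -0.0778],[-0.0291, -0.0867],[-0.0378, -0.0947],[-0.0474, -0.1016],[-0.0577, -0.1074],
[-0.0109, -0.0046],[-0.0222, -0.008],[-0.0338, -0.0101],[-0.0456, -0.0108],[-0.0575, -0.0103],[-0.0691, -0.0084],[-0.0805, -0.0052],[-0.0915, -0.0007],[-0.1018, 0.005],[-0.1115, 0.0117],[-0.1204, 0.0196],
```

```bash
python3 -m inch '[[[0.0008,-0.0118,0],[0,0,0]],[[0.0003,-0.0236,0],[0,0,0]],[[-0.0015,-0.0353,0],[0,0,0]],[[-0.0046,-0.0467,0],[0,0,0]],[[-0.009,-0.0577,0],[0,0,0]],[[-0.0146,-0.0681,0],[0,0,0]],[[-0.0213,-0.0778,0],[0,0,0]],[[-0.0291,-0.0867,0],[0,0,0]],[[-0.0378,-0.0947,0],[0,0,0]],[[-0.0474,-0.1016,0],[0,0,0]],[[-0.0577,-0.1074,0],[0,0,0]],[[-0.0577,-0.1074,0],[0,0,0]]]'
```

```text
time_s: 5.3
tool_pos: [519.8, -214.7, 65.6]
ee_rot: [[-0.984, 0.178, 0.001], [0.178, 0.984, -0.0], [-0.001, -0.0, -1.0]]
force: [2.2, 2.2, 5.8]
gripper_width: 12.7
gripper_force: 40.6
```

```bash
python3 -m inch '[[[-0.0109,-0.0046,0],[0,0,0]],[[-0.0222,-0.008,0],[0,0,0]],[[-0.0338,-0.0101,0],[0,0,0]],[[-0.0456,-0.0108,0],[0,0,0]],[[-0.0575,-0.0103,0],[0,0,0]],[[-0.0691,-0.0084,0],[0,0,0]],[[-0.0805,-0.0052,0],[0,0,0]],[[-0.0915,-0.0007,0],[0,0,0]],[[-0.1018,0.005,0],[0,0,0]],[[-0.1115,0.0117,0],[0,0,0]],[[-0.1204,0.0196,0],[0,0,0]],[[-0.1204,0.0196,0],[0,0,0]]]'
python3 - <<'E'
from h import *
p=ctrl.sense()["tool_pos"][:2]-[582,-130]; print(np.hypot(*p),np.degrees(np.arctan2(p[1],p[0])))
E
```

```text
time_s: 6.8
tool_pos: [642.6, -218.7, 65.4]
ee_rot: [[-0.984, 0.178, 0.003], [0.178, 0.984, -0.005], [-0.004, -0.004, -1.0]]
force: [11.9, -21.9, -3.5]
gripper_width: 12.8
gripper_force: 40.4
107.40266604533844 -55.64059146164963
```

```bash
python3 - <<'E'
from h import *
a=ctrl.read_camera("scene")["pixels"][120:310,130:350,::-1];b=ctrl.read_camera("top")["pixels"][110:250,200:360,::-1]
a=cv2.resize(a,(400,345),interpolation=cv2.INTER_CUBIC);b=cv2.resize(b,(394,345),interpolation=cv2.INTER_CUBIC)
cv2.imwrite("pics/ab.png",np.hstack([a,b]))
E
```

```text
(no output)
```

View pics/ab.png

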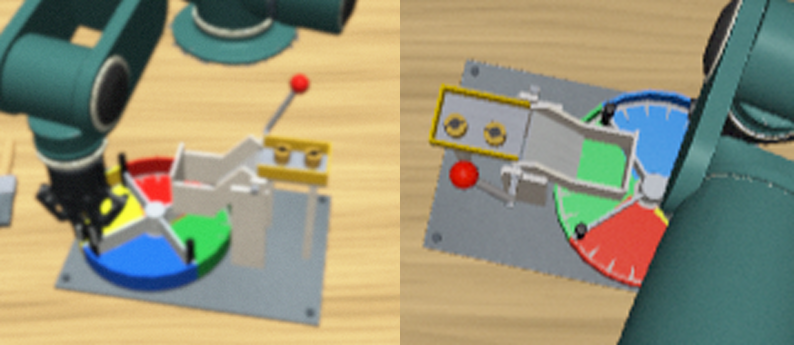

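Both views show the green bay under the spout, the bushings still in the pan, and the arm clear of the spout. The visible posts are at composite pixels (608,112) and (580,230). I'll measure the angle from those.

```bash
python3 -m inch '[[[-0.0018,-0.0018,0],[0,0,0]],[[-0.0018,-0.0018,0],[0,0,0]]]'
python3 - <<'E'
from h import *
c=ctrl.read_camera("top")
hsv=cv2.cvtColor(c["pixels"],cv2.COLOR_RGB2HSV)
P=[]
for u,v in((200+208/2.4625,110+112/2.464),(200+180/2.4625,110+230/2.464)):
    p=plane(c,u,v,93);P.append(p[:2]);d=p[:2]-[582.5,-130.5];print(u,v,p,np.hypot(*d),np.degrees(np.arctan2(d[1],d[0])))
e=P[0]-P[1];print(np.hypot(*e),"bisector",np.degrees(np.arctan2(e[1],e[0]))+90)
E
```

```text
time_s: 7.15
tool_pos: [642.5, -218.9, 65.4]
ee_rot: [[-0.984, 0.178, -0.0], [0.178, 0.984, -0.001], [-0.0, -0.001, -1.0]]
force: [-2.9, -2.7, 4.5]
gripper_width: 12.5
gripper_force: 41.1
284.46700507614213 155.45454545454544 [662.10361252 -71.89044042  93.        ] 98.85249415327823 36.36301160120821
273.0964467005076 203.34415584415586 [521.18487887 -40.53088474  93.        ] 108.87601103694564 124.27493846213787
144.36589356334852 bisector 77.45403638249604
```

The turn error is within about 2.5°, well inside the 12° allowed. Release and lift.

```bash
python3 -m inch '[[[0,0,0],[0,0,0]],[[0,0,0],[0,0,0]],[[0,0,0],[0,0,0]],[[0,0,-0.03],[0,0,0]],[[0,0,-0.09],[0,0,0]],[[0,0,-0.15],[0,0,0]],[[0,0,-0.21],[0,0,0]],[[0,0,-0.27],[0,0,0]],[[0,0,-0.30],[0,0,0]],[[0,0,-0.30],[0,0,0]]]' 0.04
python3 - <<'E'
from h import *
c=ctrl.read_camera("top")
print([ (a,ce) for a,ce,b in blobs(c,lambda h,s,v:v<45,5)[0] if 250<ce[0]<350 and 130<ce[1]<240])
ax=np.array([582,-131]);yaw=np.radians(-10.2);ex=np.array([np.cos(yaw),np.sin(yaw)]);ey=np.array([-ex[1],ex[0]])
s=ctrl.sense();p=s["tool_pos"]
for st in((-74,260,330),(-74,260,266),(-74,216+14.5,266)):
    q=np.r_[ax+st[0]*ex+st[1]*ey,st[2]]; print(st,q,s["ee_rot"].T@(q-p))
E
```

```text
time_s: 8.45
tool_pos: [642.7, -218.4, 368.0]
ee_rot: [[-0.984, 0.178, 0.004], [0.178, 0.984, -0.001], [-0.004, -0.001, -1.0]]
force: [0.5, 0.8, -0.9]
gripper_width: 40.3
gripper_force: 0.0
[(np.int32(16), array([338.9, 144.7])), (np.int32(25), array([336.3, 151.8])), (np.int32(17), array([283.1, 157.1])), (np.int32(12), array([332. , 161.5])), (np.int32(6), array([272.7, 205.2]))]
(-74, 260, 330) [555.21155749 137.99512886 330.        ] [149.22632601 335.17796721  35.43980375]
(-74, 260, 266) [555.21155749 137.99512886 266.        ] [149.2982721  335.18641344  99.43976275]
(-74, 230.5, 266) [549.98755765 108.96135842 266.        ] [149.28520375 305.68641659  99.44367063]
```

```bash
python3 -m inch '[[[0.149,0.335,0],[0,0,0]],[[0.149,0.335,0],[0,0,0]],[[0.149,0.335,0],[0,0,0]],[[0.149,0.335,0],[0,0,0]],[[0.149,0.335,0],[0,0,0]],[[0.149,0.335,0],[0,0,0]],[[0.149,0.335,0],[0,0,0]],[[0.149,0.335,0],[0,0,0]],[[0.149,0.335,0.04],[0,0,0]],[[0.149,0.335,0.08],[0,0,0]],[[0.149,0.335,0.1],[0,0,0]],[[0.149,0.335,0.1],[0,0,0]]]' 0
python3 - <<'E'
from h import *
ax=np.array([582,-131]);yaw=np.radians(-10.2);R=np.array([[np.cos(yaw),-np.sin(yaw)],[np.sin(yaw),np.cos(yaw)]])
print(R.T@(ctrl.sense()["tool_pos"][:2]-ax))
a=ctrl.read_camera("wrist")["pixels"];b=ctrl.read_camera("top")["pixels"][110:250,180:340]
cv2.imwrite("pics/k.png",np.hstack([cv2.resize(a,(400,300)),cv2.resize(b,(343,300),interpolation=cv2.INTER_CUBIC)])[:,:,::-1])
E
```

```text
time_s: 10.0
tool_pos: [555.2, 136.9, 264.2]
ee_rot: [[-0.984, 0.179, -0.002], [0.179, 0.984, -0.0], [0.002, -0.001, -1.0]]
force: [0.4, -0.1, 0.2]
gripper_width: -0.1
gripper_force: 0.0
[-73.86581238 258.95527635]
```

View pics/k.png

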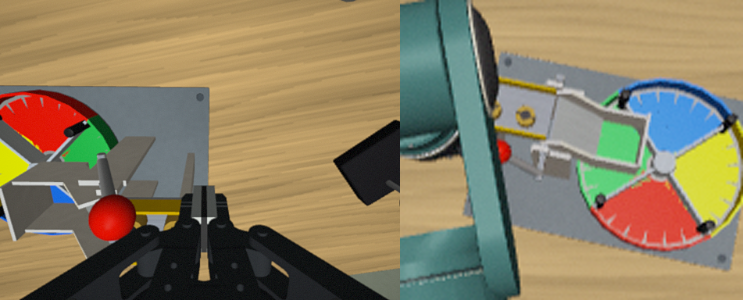

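The wrist view shows the knob at (112,217), left of the shut fingers at the same level. The top view shows the green bay squarely under the spout. Now push.

```bash
python3 -m inch '[[[0,-0.015,0],[0,0,0]],[[0,-0.03,0],[0,0,0]],[[0,-0.04,0],[0,0,0]],[[0,-0.05,0],[0,0,0]],[[0,-0.06,0],[0,0,0]],[[0,-0.07,0],[0,0,0]],[[0,-0.08,0],[0,0,0]],[[0,-0.09,0],[0,0,0]],[[0,-0.1,0],[0,0,0]],[[0,-0.108,0],[0,0,0]],[[0,-0.108,0],[0,0,0]]]'
python3 - <<'E'
from h import *
a=ctrl.read_camera("wrist")["pixels"];b=ctrl.read_camera("scene")["pixels"][120:310,130:350]
cv2.imwrite("pics/p.png",np.hstack([cv2.resize(a,(400,300)),cv2.resize(b,(347,300),interpolation=cv2.INTER_CUBIC)])[:,:,::-1])
E
```

```text
time_s: 11.48
tool_pos: [536.0, 30.9, 265.1]
ee_rot: [[-0.984, 0.178, -0.0], [0.178, 0.984, -0.0], [0.0, -0.0, -1.0]]
force: [-0.0, 0.4, -0.4]
gripper_width: 0.5
gripper_force: 0.1
```

View pics/p.png

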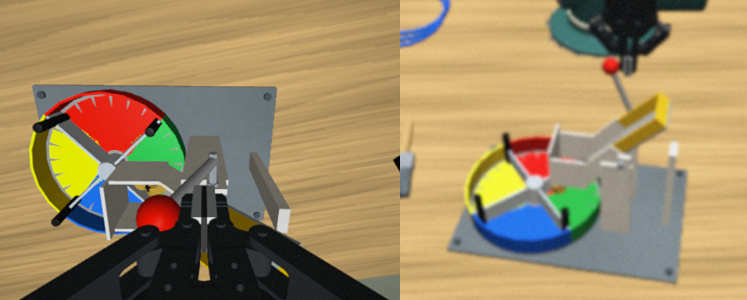

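The pan is tipped, with the ball ahead of the fingers, and brass shows at the spout in the green bay at about (555,187). I'll push a little further and dwell.

```bash
python3 -m inch '[[[0,-0.004,0],[0,0,0]],[[0,-0.008,0],[0,0,0]],[[0,-0.008,0],[0,0,0]],[[0,-0.008,0],[0,0,0]],[[0,-0.008,0],[0,0,0]],[[0,-0.008,0],[0,0,0]],[[0,-0.008,0],[0,0,0]],[[0,-0.008,0],[0,0,0]]]'
python3 - <<'E'
from h import *
c=ctrl.read_camera("scene");a=c["pixels"][190:300,160:320]
cv2.imwrite("pics/q.png",cv2.resize(a,(800,550),interpolation=cv2.INTER_CUBIC)[:,:,::-1])
E
```

```text
time_s: 12.58
tool_pos: [534.7, 23.6, 265.2]
ee_rot: [[-0.984, 0.178, -0.0], [0.178, 0.984, 0.0], [0.0, 0.0, -1.0]]
force: [0.4, 0.3, 0.6]
gripper_width: -0.0
gripper_force: 0.1
```

View pics/q.png

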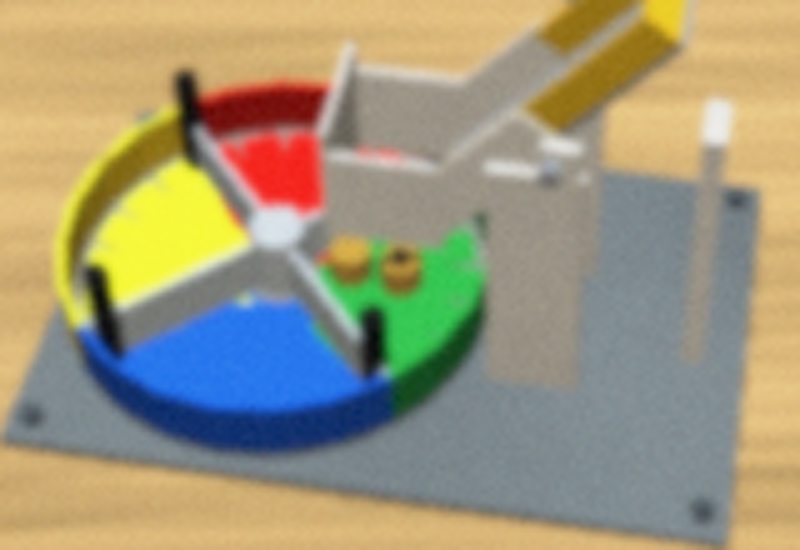

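Both bushings stand in the green bay, at about (350,258) and (400,268). I'll back off slowly so the lever follows, then lift clear.

```bash
python3 -m inch '[[[0,0.012,0],[0,0,0]],[[0,0.024,0],[0,0,0]],[[0,0.036,0],[0,0,0]],[[0,0.048,0],[0,0,0]],[[0,0.06,0],[0,0,0]],[[0,0.072,0],[0,0,0]],[[0,0.084,0],[0,0,0]],[[0,0.1,0],[0,0,0]],[[0,0.14,0],[0,0,0]],[[0,0.16,-0.04],[0,0,0]],[[0,0.16,-0.1],[0,0,0]],[[0,0.16,-0.1],[0,0,0]]]'
python3 -m inch '[[[0,0,0],[0,0,0]],[[0,0,0],[0,0,0]],[[0,0,0],[0,0,0]],[[0,0,0],[0,0,0]]]'
python3 - <<'E'
from h import *
c=ctrl.read_camera("scene");a=c["pixels"][130:300,130:350]
cv2.imwrite("pics/z.png",cv2.resize(a,(776,600),interpolation=cv2.INTER_CUBIC)[:,:,::-1])
E
```

```text
time_s: 14.12
tool_pos: [563.7, 182.1, 370.4]
ee_rot: [[-0.984, 0.177, 0.007], [0.177, 0.984, 0.002], [-0.006, 0.003, -1.0]]
force: [0.2, -0.3, -0.3]
gripper_width: 0.0
gripper_force: 0.0
time_s: 14.62
tool_pos: [563.0, 181.0, 364.7]
ee_rot: [[-0.984, 0.178, -0.001], [0.178, 0.984, -0.0], [0.001, -0.0, -1.0]]
force: [-0.7, 0.0, -0.1]
gripper_width: 0.1
gripper_force: 0.0
```

View pics/z.png

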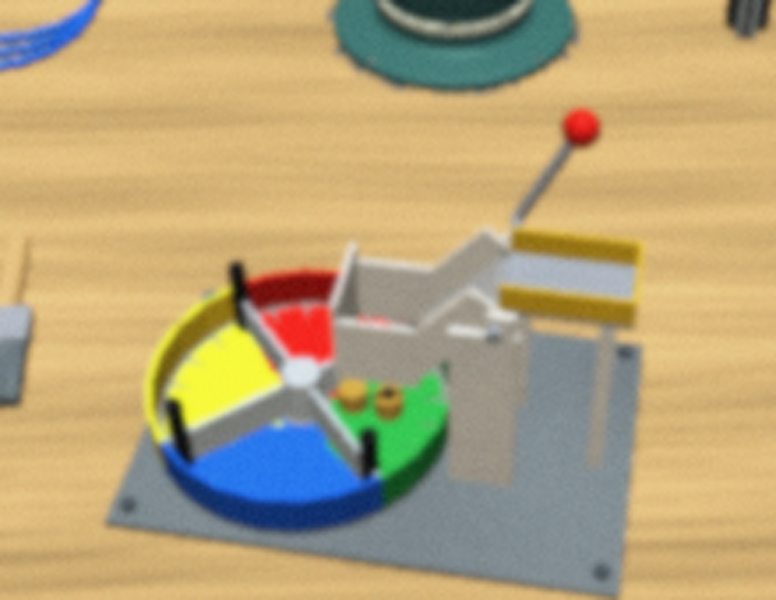

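The pan is empty and level, and both bushings are at rest in the green bay at about (352,395) and (388,402). The gripper is clear.

```bash
python3 -c "
from workcell import ctrl
print(ctrl.finish_job())"
```

```text
the job is handed in; nothing more can be done
None
```

The job is handed in: the last picture showed the green bay under the spout with both bushings at rest in it and the arm clear, and the arm never went near the bystanders; no verdict came back.

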